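# Wedge a citrus reamer's tapered shank into its stand and set it out for juicing

### The job

Take the citrus reamer out of the drying block and press or tap its tapered shank down into the socket of the dark wooden stand until friction holds it firmly: a push of about 15 N does it, and the push must stay below 25 N or the stand may split. Then lift the stand clear of the worktop, by 5 cm or so, by the reamer alone, without gripping the stand, and set it upright with its whole foot on the cork trivet. Leave the tumbler, the salt shaker and the mug where they are.

Things in the scene. Friction and masses are not known exactly. Their poses are not given: they have to be found in the camera images.
- reamer: citrus reamer, pale wood with a steel shank, round about its z axis, 120 g. Starts upright, shank in the drying block's middle hole, collar resting on the block's top. Origin: centre of the collar's underside; z up, away from the shank. Collar 56 mm in diameter, 6 mm thick; above it a straight round waist, 36 mm in diameter, 6 to 42 mm above the origin; then a ribbed dome up to 68 mm
- reamer_tip (a point): centre of the shank's tip, on the reamer's axis 50 mm below its origin. The shank is a plain steel cone, 21 mm in diameter at the collar, 11 mm at the tip. When it is wedged in the stand the collar stays some 3 to 27 mm above the mouth
- reamer_grip (a point): point on the reamer's axis 28 mm above its origin, a good height for the middle of the finger pads on the waist
- stand: loose round stand of dark wood with a rubber foot and a thin brass band, 0.37 to 0.47 kg in all, 80 mm tall: foot 104 mm in diameter, column 56 mm. Origin: centre of its underside; z up. In its top a bore 30 mm wide and 61 mm deep, in which four sprung steel jaws with a lead-in form a tapered socket matching the shank, self-centring for a tip up to 4 mm off axis
- stand_mouth (a point): centre of the bore's mouth, 80 mm above the stand's origin; z up. How deep the jaws sit varies and is not given: the shank drops freely until its tip is 22 to 40 mm below the mouth, then each further mm takes 4 to 9 N more; there is no end stop. The push sags as the fit settles. Friction then holds a pull of 0.5 to 0.9 of the push given
- drying_block: fixed block of brown wood, 90 x 150 mm and 65 mm high, with a 30 mm hole in its middle and a smaller, empty hole to each side along its y axis. Origin: centre of its underside
- trivet: fixed cork disc, 150 mm in diameter, 10 mm thick. Origin: centre of its underside
- tumbler: tall clear glass tumbler, 68 mm in diameter, 142 mm high, a bystander at the back left; origin: centre of its underside
- salt_shaker: glass salt shaker with a metal cap, 44 mm in diameter, 90 mm high, a bystander at the back; origin: centre of its underside
- mug: small white mug with a handle, 62 x 88 mm and 50 mm high, a bystander at the back right; origin: centre of its underside
Not all that is in view belongs to the job. Leave any blue or purple look-alike of the reamer alone.

How it is judged (in metres and radians):
On the way, in this order (a step that is already met when the one before it is completed fails the run):
1. the reamer's shank is out of the drying block, its tip at least 10 mm above the block's top (height (world z) of reamer_tip above 0.075 m), for 0.1 s.
2. the shank's tip is at least 20 mm down the stand's socket, on its axis within 4 mm and upright within 0.1 rad, the stand standing on the worktop (x of reamer_tip in the frame of stand_mouth between -0.004 and 0.004 m and y of reamer_tip in the frame of stand_mouth between -0.004 and 0.004 m and z of reamer_tip in the frame of stand_mouth below -0.02 m and angle between the z axis of reamer and the z axis of stand, either way round below 0.1 rad and height (world z) of stand below 0.005 m and angle between stand's own z axis and vertical below 0.05 rad), for 0.2 s.
3. the stand hangs from the reamer by friction, its foot at least 30 mm above the worktop, the shank still in the socket and the fingers clear of the stand (x of reamer_tip in the frame of stand_mouth between -0.004 and 0.004 m and y of reamer_tip in the frame of stand_mouth between -0.004 and 0.004 m and z of reamer_tip in the frame of stand_mouth below -0.02 m and angle between the z axis of reamer and the z axis of stand, either way round below 0.1 rad and height (world z) of stand above 0.03 m and contact force between the fingers and stand below 0.3 N), for 0.3 s.
At the end, for the whole second after the job is handed in: The stand stands upright (within 0.05 rad) and at rest on the trivet, centre within 25 mm of the trivet's centre so that its whole foot is on the cork, with the reamer's shank still in its socket: tip at least 20 mm below the mouth, within 4 mm of its axis sideways and aligned within 0.1 rad (x of reamer_tip in the frame of stand_mouth between -0.004 and 0.004 m and y of reamer_tip in the frame of stand_mouth between -0.004 and 0.004 m and z of reamer_tip in the frame of stand_mouth below -0.02 m and angle between the z axis of reamer and the z axis of stand, either way round below 0.1 rad and horizontal distance between stand and trivet below 0.025 m and height (world z) of stand between 0.007 and 0.013 m and angle between stand's own z axis and vertical below 0.05 rad and linear speed of each of stand, reamer below 0.02 m/s); the robot touches nothing.
It fails at once if the shank is driven in so hard that the contact forces between reamer and stand add up to more than 70 N (a push of well over 30 N) (contact force between reamer and stand above 70 N).
It fails at once if the stand is off the worktop while the fingers touch it (height (world z) of stand above 0.014 m and contact force between the fingers and stand above 1 N).
It fails at once if the stand is tipped by more than 0.35 rad (angle between stand's own z axis and vertical above 0.35 rad).
It fails at once if the tumbler, the salt shaker or the mug is moved by more than 25 mm (distance of any of tumbler, salt_shaker, mug from where it was at the start of the episode above 0.025 m).
It also fails if it takes over 64 s, if anything falls off the work surface, if the arm or the gripper's body presses on something with over 40 N, if the wrist force passes 120 N, or if a joint passes its speed limit or range.

### The arm

A 6-joint arm with a two-finger parallel gripper is mounted at the origin on the work surface; the furniture and walls round the work are solid. World frame = base frame: x ahead of the robot, y to its left, z up, the work surface at z = 0. Lengths are in mm, angles in rad, forces in N, time in s.
With the tool pointing down it reaches from about 275 to 825 mm from the base axis. Payload 5.2 kg.
Tool frame: the origin (TCP) lies at the very end of the fingers, on their centre line; the grasp point (between the pads) lies 19 mm behind it; z points along the fingers, y is the line along which they close (so a half turn about z gives the same grasp; the last joint's range is limited). The gripper opens to 93 mm and grips with 3 to 60 N. Pads are 15 mm wide; open, the fingers measure 128 mm over their backs; the gripper's body (75 mm by 188 mm) begins 65 mm behind the grasp point.
Start: joints at [-1.443, 0.259, 1.535, -0, 1.348, -0.203], TCP at [178.661, -520.178, 218.653] pointing down, gripper open.
Joint ranges: [-3.14, 3.14], [-0.91, 2.08], [0.19, 2.58], [-1.22, 4.36], [0.22, 2.71], [-3.12, 3.12]. Speed limits (rad/s): [2.57, 2.57, 3.14, 3.14, 3.14, 3.14].

### API

Orientations are given as [roll, pitch, yaw] about the fixed x, y, z axes, in that order (R = Rz(yaw) Ry(pitch) Rx(roll)).
In Python, from bench import robot gives the robot as it stands. The module is installed in compiled form; this text tells all that it offers. Calls block until the motion is done:
- robot.move_ptp(position, orientation): joint-space move of the TCP to a pose.
- robot.move_linear(position, ori=None, speed=150, f_stop=None): straight line of the TCP; ori=None keeps the orientation; speed is the mean speed in mm/s. With f_stop (N) it stops when the force on the tool has changed by that much, and returns True; else False.
- robot.move_j(angles): joint-space move.
- robot.move_gripper(opening): opening from 0.0 (shut) to 1.0 (fully open); the grip force is fixed at half the most; returns when the fingers have stopped.
- robot.sleep(seconds).
- robot.inverse_kinematics(position, orientation): joint angles nearest the present ones, or None.
- robot.get_image(name): name is "scene" or "top" or "wrist"; returns a dict with "img" (384x512x3 uint8, blue, green, red), "fovy" (degrees; the focal length in pixels is half the picture's height over the tangent of half this angle, whatever the lens; pixels are square), "cx", "cy" (the principal point, pixels), "k1" (the pictures are not rectified: a ray, as slopes to the right and down, at radius r is drawn at 1 + k1 r^2 times it, then the intrinsics apply), "eye" and "orientation" of the camera in the world. Camera axes: x right, y down, z forward; pixel columns grow to the right and rows downward; lengths in mm; the calibration is good to about 2 mm. A picture is of the moment at which its call begins. There is no depth.
A pose or a line that the arm cannot do raises robot.MotionError and nothing moves.
- robot.hand_in(): hands the job in; it is judged then, once.
Readings, each from a call of its own:
- robot.current_t(): time.
- robot.current_qpos(): joint angles.
- robot.current_joint_vel(): joint speeds.
- robot.current_joint_efforts(): joint torques, N m.
- robot.current_tcp_pos(): TCP position.
- robot.current_eef_rot(): TCP orientation.
- robot.current_contact_force(): force on the tool from outside, world axes, zero at the start.
- robot.current_ft_torque(): the same for the moment, N m.
- robot.current_gripper_width(): opening from 0.0 (shut) to 1.0 (fully open).
- robot.current_finger_force(): force on a finger pad.
Only numpy, scipy, OpenCV 4.12 (cv2) and the standard library are available. Lean on these libraries where they do the work, as an engineer would, in place of code of your own. Each camera call takes 0.05 s, during which the arm holds its last target. There are 200 camera calls.

## Working session

There is one attempt and no reset: what is moved stays moved. The work goes in short steps, each a Python script; the robot and the scene stay as the last script left them, time stands still between calls to the robot, and variables do not carry over. Pictures are saved under pics/ and viewed, at most 10 in all, crops included, and the job is handed in when it is done.

```bash
mkdir -p pics
cat > h.py <<'E'
import numpy as np, cv2
from scipy.spatial.transform import Rotation as Rn
from bench import robot
def cam(n):
    return robot.get_image(n)
def K(c):
    f=c["img"].shape[0]/2/np.tan(np.radians(c["fovy"])/2)
    return f
def ray(c,u,v):
    f=K(c); d=np.array([(u-c["cx"])/f,(v-c["cy"])/f]); s=d.copy()
    for _ in range(30): s=d/(1+c["k1"]*(s@s))
    return Rn.from_euler("xyz",c["orientation"]).apply([s[0],s[1],1.])
def at_z(c,u,v,z):
    d=ray(c,u,v); e=np.array(c["eye"]); return e+d*(z-e[2])/d[2]
def proj(c,p):
    q=Rn.from_euler("xyz",c["orientation"]).inv().apply(np.array(p)-c["eye"])
    s=q[:2]/q[2]; s=s*(1+c["k1"]*(s@s)); return s*K(c)+[c["cx"],c["cy"]]
E
python3 - <<'E'
from h import *
import pickle
cs={n:cam(n) for n in("scene","top","wrist")}
pickle.dump(cs,open("c0.pkl","wb"))
for n,c in cs.items(): print(n,{k:v for k,v in c.items() if k!="img"})
cv2.imwrite("pics/top0.png",cv2.resize(cs["top"]["img"],(800,600),interpolation=cv2.INTER_CUBIC))
cv2.imwrite("pics/scene0.png",cv2.resize(cs["scene"]["img"],(800,600),interpolation=cv2.INTER_CUBIC))
print(robot.current_eef_rot(),robot.current_t())
E
```

```text
scene {'fovy': 47.20290644357435, 'cx': 247.42850648385948, 'cy': 195.1197700854768, 'k1': 0.05456255093598105, 'eye': array([ 26.29898468, 664.26599999, 768.33444069]), 'orientation': array([-2.25624767e+00, -1.19217121e-03, -2.46645275e+00])}
top {'fovy': 49.93930158970558, 'cx': 257.31633725460756, 'cy': 189.30368016951203, 'k1': -0.10417347148698075, 'eye': array([ 394.1508603 ,   30.87547516, 1081.09950852]), 'orientation': array([-2.99368420e+00,  1.28423608e-03, -1.58721002e+00])}
wrist {'fovy': 68.30471348678041, 'cx': 257.3448262961556, 'cy': 193.86359083124722, 'k1': 0.021349208602073656, 'eye': array([ 243.53882766, -497.32036022,  385.46749777]), 'orientation': array([ 2.88774086e+00,  1.91743902e-03, -1.24030511e+00])}
[-3.14027501e+00 -3.20510824e-04  3.30809711e-01] 0.15
```

View pics/top0.png

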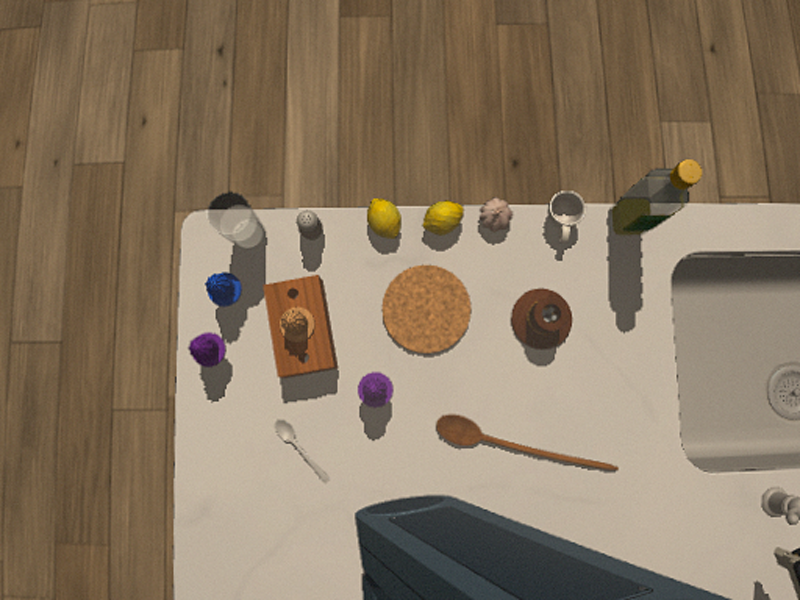

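View pics/scene0.png

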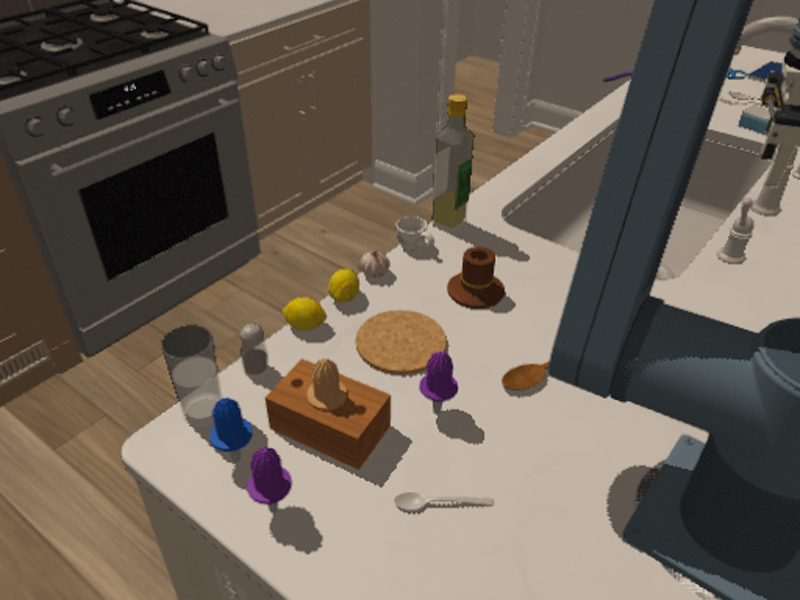

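Top view (800-wide pixels): the pale reamer in the block is at (297,322). Its look-alikes are blue (223,289), purple (208,350) and purple (375,390). The stand is at (541,318) and the trivet at (427,309). By the description I choose the pale one in the block, and I check it in close crops.

Run:
```python
from h import *
import pickle
cs=pickle.load(open("c0.pkl","rb"))
def crop(n,u,v,w=66,h=50,s=6):
    u0,v0=u-w//2,v-h//2; print(n,u0,v0,"scale",s)
    im=cv2.resize(cs[n]["img"][v0:v0+h,u0:u0+w],None,fx=s,fy=s,interpolation=cv2.INTER_CUBIC)
    for k in range(0,w,10): cv2.putText(im,str(u0+k),(k*s,10),0,.35,(255,255,255),1);cv2.line(im,(k*s,12),(k*s,18),(255,255,255),1)
    for k in range(0,h,10): cv2.putText(im,str(v0+k),(0,k*s+4),0,.35,(0,255,255),1)
    return im
a=np.vstack([np.hstack([crop("top",192,208),crop("top",346,204)]),np.hstack([crop("scene",210,255),crop("scene",305,177)])])
cv2.imwrite("pics/crops.png",a); print(a.shape)
t=cs["top"]; k=.64
print("reamer dome",at_z(t,297*k,318*k,133),"collar",at_z(t,297*k,322*k,68))
print("stand foot",at_z(t,541*k,319*k,8),"mouth",at_z(t,550*k,314*k,80))
print("trivet",at_z(t,427*k,309*k,10), at_z(t,382*k,309*k,10),at_z(t,471.5*k,309*k,10),at_z(t,427*k,264.5*k,10),at_z(t,427*k,354*k,10))
print("block corners",[at_z(t,u*k,v*k,65)[:2].round() for u,v in((265,283),(320,275),(336,368),(281,377))])
```

```text
top 159 183 scale 6
top 313 179 scale 6
scene 177 230 scale 6
scene 272 152 scale 6
(600, 792, 3)
reamer dome [504.66195944 186.2996113  133.        ] collar [505.85667943 196.91436135  68.        ]
stand foot [ 510.66337248 -203.53546159    8.        ] mouth [ 510.49008011 -202.47226386   80.        ]
trivet [530.66089861 -11.80151259  10.        ] [531.91246369  63.61183449  10.        ] [529.39899004 -86.48777736  10.        ] [606.61172994 -13.49037886  10.        ] [455.35771911 -10.16901721  10.        ]
block corners [array([570., 250.]), array([581., 161.]), array([432., 135.]), array([419., 222.])]
```

View pics/crops.png

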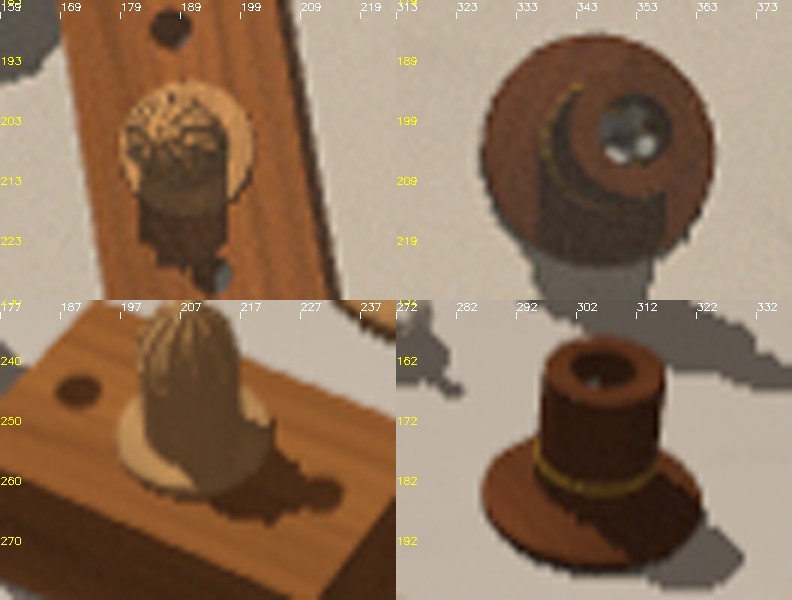

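The crops show the pale, ribbed reamer in the block, with its collar centred at about top (190,208). The stand's mouth is at top (353,200.7) and its foot at (346.5,204). Next I refine with the wrist camera above each.

Run:
```python
from h import *
import pickle
t=pickle.load(open("c0.pkl","rb"))["top"]
print("collar",at_z(t,190.05,208,70),"holes",at_z(t,187.3,187.7,65),at_z(t,194.5,228.8,65))
print("mouth",at_z(t,353,200.7,80),"foot",at_z(t,346.5,204,6))
D=[np.pi,0,0]; out={}
for n,p,z in(("stand",[510,-203,250],80),("reamer",[505,194,250],70)):
    robot.move_ptp(p,D); robot.sleep(.2); out[n]=cam("wrist")
    print(n,robot.current_tcp_pos(),robot.current_t(),proj(out[n],[p[0],p[1],z]))
pickle.dump(out,open("c1.pkl","wb"))
cv2.imwrite("pics/w1.png",np.hstack([cv2.resize(out[n]["img"],(400,300),interpolation=cv2.INTER_AREA) for n in out]))
```

```text
collar [500.86749275 196.63147429  70.        ] holes [552.50988365 204.72580567  65.        ] [449.68849336 186.14830963  65.        ]
mouth [ 511.08855136 -204.98860534   80.        ] foot [ 511.29171568 -204.68368795    6.        ]
stand [ 509.7198838  -203.73264945  249.9096842 ] 2.0833 [256.81096081 178.40230902]
reamer [505.36166761 193.13217949 249.94106555] 3.8083 [256.67554719 177.43982908]
```

View pics/w1.png

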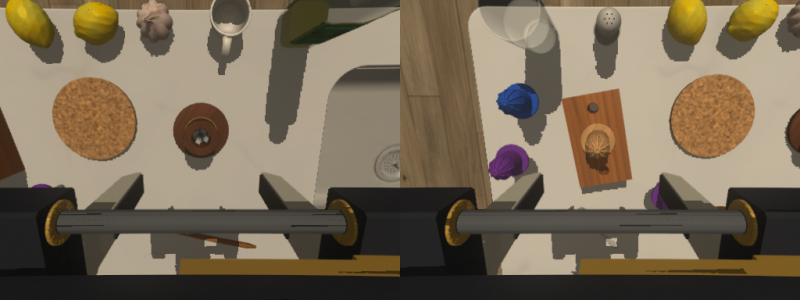

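The wrist views show the stand at about full-resolution (256,173) and the reamer at about (252,182), both unobstructed. I enlarge them for sub-pixel reading.

Run:
```python
from h import *
import pickle
o=pickle.load(open("c1.pkl","rb"))
def crop(c,u0,v0,w=80,h=100,s=5):
    im=cv2.resize(c["img"][v0:v0+h,u0:u0+w],None,fx=s,fy=s,interpolation=cv2.INTER_CUBIC)
    for k in range(0,w,10): cv2.putText(im,str(u0+k),(k*s,10),0,.35,(255,255,255),1);cv2.line(im,(k*s,12),(k*s,18),(255,255,255),1)
    for k in range(0,h,10): cv2.putText(im,str(v0+k),(0,k*s+4),0,.35,(0,255,255),1)
    return im
cv2.imwrite("pics/w2.png",np.hstack([crop(o["stand"],216,125),crop(o["reamer"],212,130)]))
```

```text
(no output)
```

View pics/w2.png

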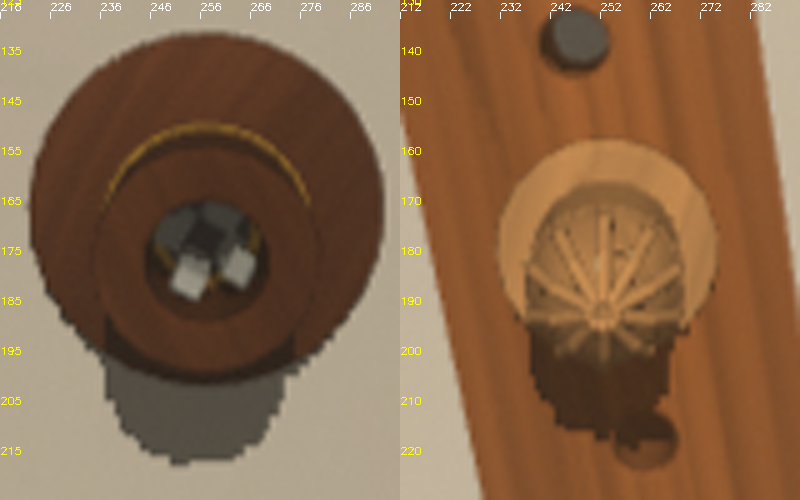

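Run:
```python
from h import *
import pickle
o=pickle.load(open("c1.pkl","rb")); s,r=o["stand"],o["reamer"]
print("mouth",at_z(s,256.9,176.8,80),"foot",at_z(s,257,166.2,6))
print("diam",at_z(s,244.4,176.8,80)-at_z(s,269.4,176.8,80))
print("collar",at_z(r,253.1,179.2,71),"dome",at_z(r,252,192.2,133),"holes",at_z(r,246.8,137.6,65),at_z(r,260.8,217.6,65),at_z(r,253.8,177.6,65))
```

```text
mouth [ 511.97918549 -203.11229282   80.        ] foot [ 513.20754181 -203.12730796    6.        ]
diam [ 0.04971728 30.31583687  0.        ]
collar [502.97224204 198.46504745  71.        ] dome [501.96459892 198.70386503 133.        ] holes [553.58831699 205.95631834  65.        ] [450.22948196 188.73179065  65.        ] [503.80600765 197.66059182  65.        ]
```

Run:
```python
from h import *
P=lambda m:print(m,robot.current_tcp_pos().round(2),"F",np.round(robot.current_contact_force(),1),"w",round(robot.current_gripper_width()*93,1),"ff",round(robot.current_finger_force(),1),"t",robot.current_t())
D=[np.pi,0,0]
robot.move_linear([502.6,198,150],D); P("above")
robot.move_linear([502.6,198,74],D,speed=80,f_stop=8); robot.sleep(.2); P("down")
robot.move_gripper(0); robot.sleep(.2); P("grip")
robot.move_linear([502.6,198,184],D,speed=100); robot.sleep(.2); P("up")
robot.move_linear([512.2,-203.6,184],D,speed=200); robot.sleep(.4); P("over stand")
import pickle
cs={n:cam(n) for n in("scene","top","wrist")}; pickle.dump(cs,open("c2.pkl","wb"))
s=cs["scene"]["img"][90:240,225:375]; t=cs["top"]["img"][140:240,290:390]
cv2.imwrite("pics/over.png",np.hstack([cv2.resize(s,(400,400),interpolation=cv2.INTER_CUBIC),cv2.resize(cs["wrist"]["img"][120:270,180:330],(400,400),interpolation=cv2.INTER_CUBIC)]))
```

```text
above [503.25 198.06 150.72] F [ 0.3 -0.7 -0.5] w 92.9 ff 0.0 t 4.625
down [502.94 198.07  74.52] F [ 0.3 -0.8  0.4] w 93.0 ff 0.0 t 5.925
grip [502.61 198.    74.  ] F [-0.4 -0.2  0.6] w 35.5 ff 30.0 t 7.0583
up [502.29 197.94 183.4 ] F [-0.4  0.  -1.1] w 35.7 ff 30.0 t 8.5083
over stand [ 512.22 -203.47  184.04] F [-1.5 -0.3 -1.5] w 35.4 ff 30.0 t 11.0667
```

View pics/over.png

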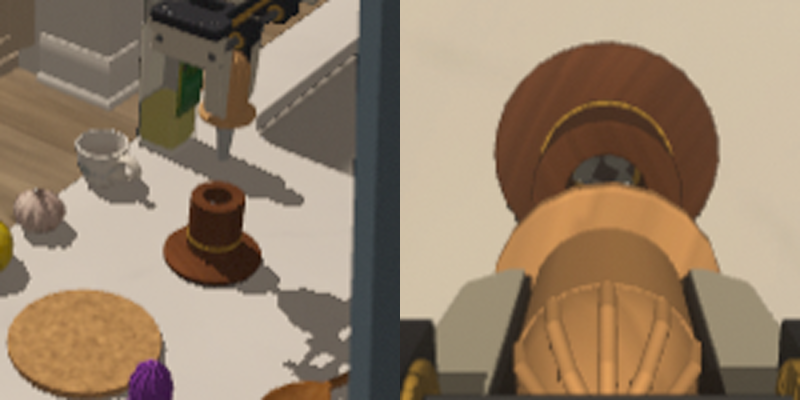

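The reamer is held upright over the stand. The scene view puts the tip at about (309,149.6) and the mouth at about (306.4,162.7), and in the wrist view the collar and foot are concentric sideways. I verify against projection, then descend.

Run:
```python
from h import *
import pickle
s=pickle.load(open("c2.pkl","rb"))["scene"]
print("tip exp",proj(s,[512.2,-203.5,125]),"mouth exp",proj(s,[512.2,-203.6,80]),"1mm x/y",proj(s,[522.2,-203.5,80])-proj(s,[512.2,-203.5,80]),proj(s,[512.2,-193.5,80])-proj(s,[512.2,-203.5,80]))
P=lambda m:print(m,robot.current_tcp_pos().round(2),"F",np.round(robot.current_contact_force(),1),"w",round(robot.current_gripper_width()*93,1),"t",robot.current_t())
robot.move_linear([512.2,-203.6,141],speed=100); robot.sleep(.2); P("at mouth")  # tip z 82
hit=robot.move_linear([512.2,-203.6,92],speed=15,f_stop=5); P(("hit",hit)); robot.sleep(.4); P("settled")
```

```text
tip exp [308.64797499 148.76890164] mouth exp [307.16791936 162.69643045] 1mm x/y [-3.10673868 -1.320076  ] [-2.01422783  1.66425823]
at mouth [ 512.69 -203.91  141.82] F [ 0.5  0.4 -1.2] w 35.7 t 12.0
('hit', True) [ 512.   -203.2   101.55] F [ 1.7 -0.4  1.7] w 35.5 t 14.2917
settled [ 511.91 -203.11  101.47] F [ 1.3 -1.5  2.2] w 35.5 t 14.6917
```

Run:
```python
from h import *
P=lambda m:print(m,robot.current_tcp_pos().round(2),"F",np.round(robot.current_contact_force(),1),"w",round(robot.current_gripper_width()*93,1),"t",robot.current_t())
for i in range(4):
    base=robot.current_contact_force()[2]
    need=15.0-base          # reading 15 = push ~16 over the -1.2 free reading
    if need<2.5: break
    p=robot.current_tcp_pos()
    hit=robot.move_linear([512.0,-203.4,p[2]-6],speed=5,f_stop=need); P((i,hit)); robot.sleep(.5); P("settled")
```

```text
(0, False) [ 512.24 -203.25   96.94] F [-0.3 -0.2 14.1] w 35.5 t 15.9917
settled [ 512.24 -203.24   96.92] F [-0.4  0.8 13.3] w 35.8 t 16.4917
```

Run:
```python
from h import *
P=lambda m:print(m,robot.current_tcp_pos().round(2),"F",np.round(robot.current_contact_force(),1),"w",round(robot.current_gripper_width()*93,1),"t",robot.current_t())
robot.move_linear([512,-203.5,112],speed=20); robot.sleep(.2); P("up15")
robot.move_linear([512,-203.5,160],speed=40); robot.sleep(.6); P("up")
c=cam("scene"); cv2.imwrite("pics/lift.png",cv2.resize(c["img"][80:280,200:400],(500,500),interpolation=cv2.INTER_CUBIC))
```

```text
up15 [ 511.93 -203.46  111.9 ] F [ 0.6 -0.2 -6.5] w 35.3 t 17.6667
up [ 512.01 -203.5   159.99] F [-0.9  0.1 -4.9] w 35.8 t 19.6167
```

View pics/lift.png

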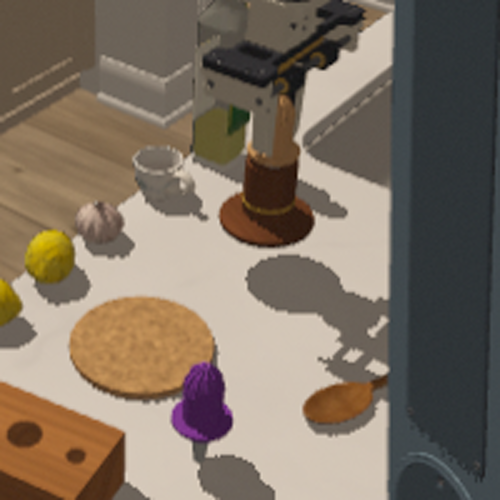

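The stand hangs from the reamer at about crop (268,200), with its shadow detached at (295,285). The force reading agrees: about 4 N more than the free reading. Now I carry it to the trivet.

Run:
```python
from h import *
P=lambda m:print(m,robot.current_tcp_pos().round(2),"F",np.round(robot.current_contact_force(),1),"w",round(robot.current_gripper_width()*93,1),"t",robot.current_t())
robot.move_linear([531,-11,160],speed=70); robot.sleep(.6); P("over")
robot.move_linear([531,-11,114],speed=40); robot.sleep(.4); P("near")
hit=robot.move_linear([531,-11,100],speed=12,f_stop=5); robot.sleep(.4); P(("down",hit))
c=cam("scene"); cv2.imwrite("pics/down.png",cv2.resize(c["img"][100:300,170:370],(500,500),interpolation=cv2.INTER_CUBIC))
```

```text
over [530.99 -11.   159.99] F [ 0.4 -1.1 -5.7] w 35.6 t 23.1833
near [531.03 -11.03 114.07] F [ 0.2  0.1 -5.2] w 35.3 t 24.8833
('down', True) [530.87 -10.94 107.11] F [ 0.5 -0.8  5.9] w 35.5 t 25.9417
```

View pics/down.png

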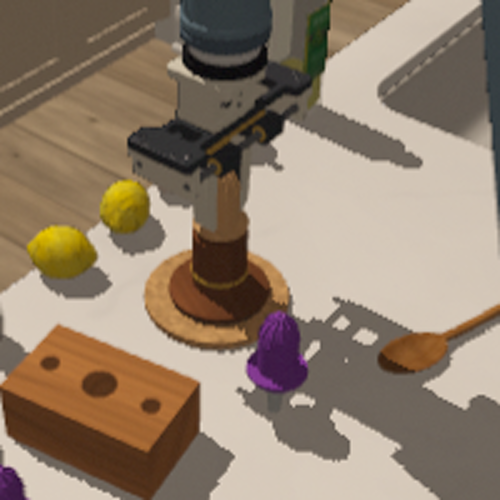

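The stand sits centred on the cork (crop (220,290) on the trivet at (217,297)), and the TCP height of 107.1 matches. I release and retreat.

Run:
```python
from h import *
robot.move_gripper(1.0); robot.sleep(.3); print(robot.current_gripper_width(),robot.current_contact_force())
robot.move_linear([531,-11,240],speed=80); robot.sleep(1)
w=cam("wrist"); s=cam("scene")
print(robot.current_t(),"mouth exp wrist",proj(w,[531,-11,90]),"trivet exp",proj(w,[531,-11.5,10]))
cv2.imwrite("pics/end.png",np.hstack([cv2.resize(s["img"][100:300,170:370],(400,400),interpolation=cv2.INTER_CUBIC),cv2.resize(w["img"][80:280,160:360],(400,400),interpolation=cv2.INTER_CUBIC)]))
```

```text
1.0005621915508975 [ 0.09325288  0.56263504 -0.25191698]
30.25 mouth exp wrist [257.92127961 181.38975092] trivet exp [258.34989436 169.27789816]
```

View pics/end.png

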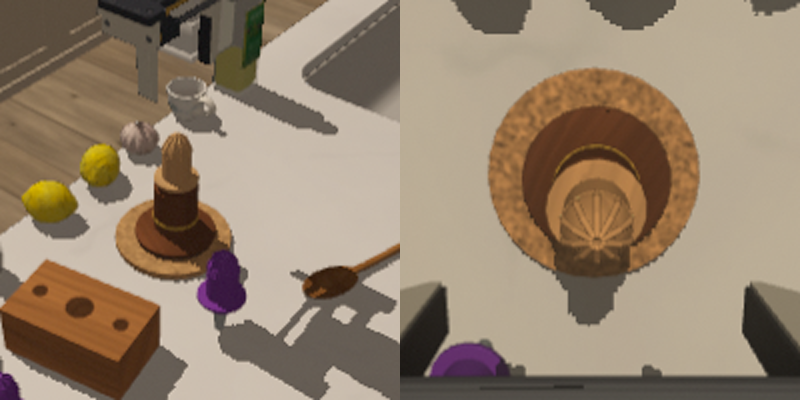

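The stand is upright with its whole foot on the cork (foot centre (597,180), trivet centre (593,172)). The reamer is seated and the gripper is clear.

```bash
python3 -c "
from bench import robot
print(robot.hand_in())"
```

```text
the job is handed in; nothing more can be done
None
```

I pressed the reamer into the stand with a push of about 15 N, lifted the stand about 6 cm by the reamer alone, set it upright on the trivet with its whole foot on the cork, and handed the job in at about 30 s; no verdict came back.

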